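# Eject the last large cork from the bench dispenser

### The job

Get the last large cork out of the wider of the two cork dispensers on the pharmacy bench: push the slide by its black upright grip all the way forward to its stop, then let go there so that the spring snaps it fully home by itself, with the cork left in the dispenser's catch tray. Do not work the slide of the narrower dispenser beside it.

Things in the scene. Friction and masses are not known exactly. Their poses are not given: they have to be found in the camera images.
- big_knob (a point): Centre of the black upright grip on the slide of the WIDER dispenser (tray 82 mm wide; fixed): 16 mm along x, 26 along y, 36 high. It stands on the slide plate, 36 mm wide, top 18 mm below this point and 52 mm above the bench. The slide pushes along this +x (level, away from the robot within 20 degrees); z up. A magazine 44 mm wide, 112 high, starts 110 mm along +x from the grip at home.
- big_slide (a joint): Travel of that slide in m: 0 = home, 0.055 = forward stop. A spring pulls it home with 5 N at home and 10.5 N at the stop, plus damping of 25 N per m/s; let go, it is home within half a second. Nothing stands within 55 mm of the grip's sides along its path.
- cork_center (a point): Centre of the loose large cork, a cylinder 34 mm in diameter and 18 mm high, standing at the start in the open magazine just ahead of the slide plate, on a ledge 40 mm above the bench. A full stroke pushes it off the ledge into the tray.
- big_tray (a point): Centre of the floor of the WIDER dispenser's open steel catch tray, 4 mm above the bench; inside 93 mm along x, 76 mm along y, side walls 38 mm and front wall 45 mm above the bench. x points along the slide's push, z up. It lies 204 mm along +x from the grip at home. Fixed.
- small_slide (a joint): Travel of the slide of the NARROWER dispenser (tray 60 mm wide, magazine 29 mm wide, stacked with small 20 mm corks, same kind of black grip), in m, 0 = home. To be left alone.
Things that resemble listed ones, but are neither listed nor needed, are in the scene too. There is more than one size of the part that bears cork_center; the job needs the smallest.

How it is judged:
On the way, in this order (a step that is already met when the one before it is completed fails the run):
1. the wider dispenser's slide is pushed to its forward stop (within 10 mm) (value of joint big_slide above 0.045 m), for 0.1 s.
2. let go, the slide runs back on its spring with the robot touching nothing (value of joint big_slide between 0.003 and 0.042 m and velocity of joint big_slide below -0.05 m/s and contact force between each of the fingers, the arm and anything else below 0.3 N), for 0.02 s.
At the end, for the whole second after the job is handed in: The wider dispenser's slide is home (within 5 mm) and the large cork lies in that dispenser's catch tray (its centre inside the tray walls and less than 30 mm above the tray floor) (value of joint big_slide below 0.005 m and x of cork_center in the frame of big_tray between -0.048 and 0.048 m and y of cork_center in the frame of big_tray between -0.04 and 0.04 m and z of cork_center in the frame of big_tray below 0.03 m); the robot touches nothing.
It fails at once if the narrower dispenser's slide is worked (moved more than 12 mm) (value of joint small_slide above 0.012 m).
It also fails if it takes over 40 s, if anything falls off the work surface, if the arm or the gripper's body presses on something with over 40 N, if the wrist force passes 120 N, or if a joint passes its speed limit or range.

### The arm

A 7-joint arm with a two-finger parallel gripper is mounted at the origin on the work surface. World frame = base frame: x ahead of the robot, y to its left, z up, the work surface at z = 0. Lengths are in m, angles in rad, forces in N, time in s.
With the tool pointing down it reaches from about 0.35 to 0.9 m from the base axis. Payload 8.1 kg.
Tool frame: the origin (TCP) lies at the very end of the fingers, on their centre line; the grasp point (between the pads) lies 19 mm behind it (grip_point_offset is the distance from the TCP to the grasp point, in m); z points along the fingers, x is the direction in which the jaws open and shut, and the axes are right-handed (so a half turn about z gives the same grasp; the last joint's range is limited). The gripper opens to 92 mm and grips with 3 to 60 N. Pads are 19 mm wide; open, the fingers measure 130 mm over their backs; the gripper's body (75 mm by 190 mm) begins 47 mm behind the grasp point.
Start: joints at [1.213, 0.434, 0.025, 1.573, -0.012, 1.134, -0.075], TCP at [0.158, -0.605, 0.227] pointing down, gripper open.
Joint ranges: [-2.62, 2.62], [-0.44, 2.09], [-1.27, 1.32], [0.08, 2.57], [-1.32, 4.46], [0.12, 2], [-2.74, 2.74]. Speed limits (rad/s): [2.22, 2.22, 3.01, 3.01, 3.14, 3.14, 3.14].

### API

Orientations are given as a rotation vector (axis times angle).
In Python, from cell import observe, get_image, camera_model, sign_off, grip_point_offset gives the robot as it stands.
- The arm moves only by the tool play_rows, never from a script. Its argument "rows" is a list of rows, each a list of 7 numbers: the shift along the tool's x, y, z as a fraction of full scale, then the turn, a rotation vector about the tool's x, y, z as a fraction of full scale, then the closure, from -1 (fully open) to 1 (shut). A call has 1 to 5 rows; each row shifts and turns the pose as measured when the row begins, along the tool's axes as they then stand; what a row does not reach is not made up. Full scale, the value 1, is 0.15 m for a shift and 0.5 rad for a turn. A row lasts 1/10 s, in which the tool goes at most 50 mm and 8.59 degrees, less where a joint would pass 70% of its speed; a pose out of reach is approached as far as the arm can. A call with a number of a shift or a turn outside -1 to 1 is refused whole. A call with a gripper value outside its range is refused whole. The fingers move at their own pace and stop on an object; "force" is the grip in N (left out, the last holds). Time passes only in rows, so rows that do not move let the fingers close. It gives the time, the measured TCP pose, the force and the opening at its end, in the units of the state.
- observe(): the state, without advancing time (a new reading comes with each control period).
- get_image(name): name is "side" or "top" or "wrist"; returns the picture (420x560x3 uint8, blue, green, red); there is no depth.
- camera_model(name): a dict with "K" (3x3 intrinsics, pixels), "R" (3x3) and "t" (3): a world point X has camera coordinates R X + t. Camera axes: x right, y down, z forward; pixel columns grow to the right and rows downward; lengths in m; the calibration is good to about 2 mm. A picture is of the moment at which its call begins: read the wrist's pose just before it. camera_model takes no time and is no camera call; for the wrist camera it gives the pose at the moment of the call.
- sign_off(): hands the job in, once; it reports no verdict.
The state is a dict: "clock": time; "joints": joint angles; "dq": joint speeds; "joint_efforts": joint torques, N m; "position": TCP position; "ee_rot": TCP orientation; "force": force on the tool from outside, world axes, zero at the start; "ft_torque": the same for the moment, N m; "width": opening from 0.0 (shut) to 1.0 (fully open).
Only numpy, scipy, OpenCV 4.12 (cv2) and the standard library are available. Lean on these libraries where they do the work, as an engineer would, in place of code of your own. Each camera call takes 0.05 s, during which the arm holds its last target.

## Working session

There is one attempt and no reset: what is moved stays moved. The work goes in short steps, Python scripts to look and compute and a tool call to move; the robot and the scene stay as the last step left them, time stands still between calls to the robot, and variables do not carry over. Pictures are saved under pics/ and viewed, and the job is handed in when it is done.

Besides the shell and the picture viewer there is one more tool, called after "Emit:" by a JSON object that holds its "op" and its "data", one argument or row to a line. play_rows: Moves the arm, as the interface text tells. Its arguments: {"type":"object","properties":{"rows":{"type":"array","items":{"type":"array","items":{"type":"number"}}},"force":{"type":"number"}},"required":["rows"]}

```bash
mkdir -p pics; ls
python3 - <<'E'
from cell import *
import cv2
print(observe()); print(grip_point_offset)
for n in ["side","top"]:
    cv2.imwrite(f"pics/{n}0.png",get_image(n)); m=camera_model(n); print(n,m)
E
```

```text
pics
{'clock': 0.0, 'joints': array([ 1.21340091,  0.43520245,  0.02499196,  1.57410668, -0.01159715,
        1.13400682, -0.07510291]), 'dq': array([ 0.00076941, -0.00053817,  0.0009391 ,  0.00128129, -0.00033935,
        0.00041995, -0.00065177]), 'joint_efforts': array([ 8.27242711e-04, -6.67857385e+01,  9.85320881e-01, -3.14464581e+01,
       -6.04661275e-02,  4.30082367e-02,  1.68421166e-04]), 'position': array([ 0.15733079, -0.60433655,  0.22595425]), 'ee_rot': array([-2.48493029e+00,  1.92079364e+00,  2.09892693e-03]), 'force': array([-0.08289355, -0.13500452,  0.26731756]), 'ft_torque': array([-0.03292637,  0.01151735,  0.03138884]), 'width': 0.9983234264922554}
0.0188
side {'K': array([[459.1209882 ,   0.        , 282.63542989],
       [  0.        , 459.1209882 , 209.38327858],
       [  0.        ,   0.        ,   1.        ]]), 'R': array([[ 8.66202456e-01, -4.99692977e-01, -4.83811597e-04],
       [-3.75953804e-01, -6.51065977e-01, -6.59372301e-01],
       [ 3.29168715e-01,  5.71331797e-01, -7.51816424e-01]]), 't': array([-0.51087184,  0.24846292,  0.65600797])}
top {'K': array([[444.85144604,   0.        , 276.75247224],
       [  0.        , 444.85144604, 201.07226007],
       [  0.        ,   0.        ,   1.        ]]), 'R': array([[ 0.0513236 , -0.99866154, -0.00640503],
       [-0.97243874, -0.04851329, -0.22805561],
       [ 0.22743964,  0.01793314, -0.97362704]]), 't': array([-0.02792497,  0.60548206,  0.81332583])}
```

View pics/side0.png

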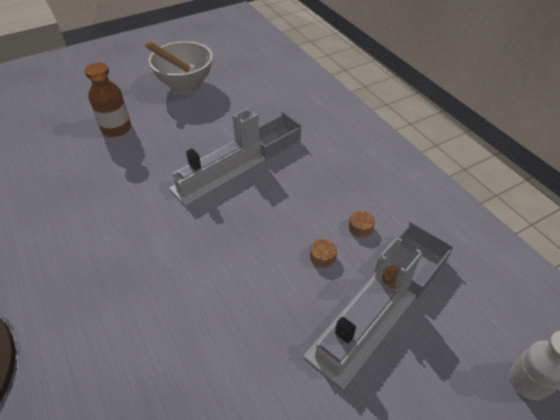

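View pics/top0.png

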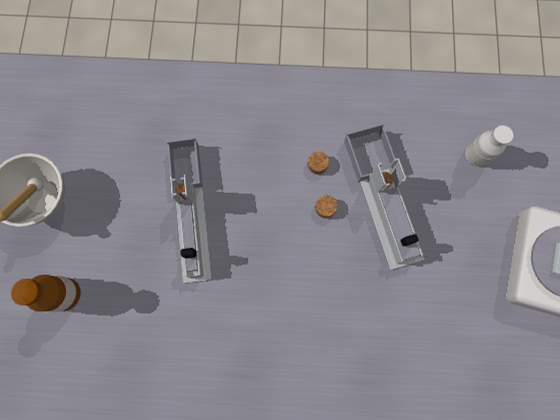

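The side view shows two dispensers. Candidate A has its grip at top (409,240) / side (345,329). Candidate B has its grip at top (188,253) / side (194,159). A's tray and magazine look wider. The corks at top (318,162) and (326,206) lie loose on the bench and aren't needed. I'll enlarge A and B to confirm.

```bash
python3 - <<'E'
import cv2,numpy as np
t=cv2.imread("pics/top0.png");s=cv2.imread("pics/side0.png")
a=cv2.resize(t[115:275,335:435],None,fx=3.6,fy=3.6,interpolation=cv2.INTER_CUBIC)
b=cv2.resize(s[220:380,300:460],None,fx=2.6,fy=2.6,interpolation=cv2.INTER_CUBIC)
c=np.zeros((580,780,3),np.uint8);c[:576,:360]=a;c[:416,360:776]=b
cv2.imwrite("pics/crop0.png",c)
E
cat > h.py <<'E'
import numpy as np,cv2
from cell import *
def tri(ps,pt):
    P=[];
    for n in("side","top"):
        m=camera_model(n);P.append(m["K"]@np.c_[m["R"],m["t"]])
    X=cv2.triangulatePoints(P[0],P[1],np.array(ps,float).reshape(-1,2).T,np.array(pt,float).reshape(-1,2).T)
    X=(X[:3]/X[3]).T
    for x,a,b in zip(X,ps,pt):
        print(x.round(4),[np.round(proj(n,x)-q,1) for n,q in(("side",a),("top",b))])
    return X
def proj(n,X):
    m=camera_model(n);v=m["K"]@(m["R"]@X+m["t"]);return v[:2]/v[2]
def atz(n,p,z):
    m=camera_model(n);d=m["R"].T@np.linalg.inv(m["K"])@np.array([p[0],p[1],1.]);c=-m["R"].T@m["t"]
    return c+d*(z-c[2])/d[2]
E
python3 - <<'E'
from h import *
tri([[345,329],[194,159]],[[409,240],[188,253]])
E
```

```text
[ 0.5409 -0.257   0.0722] [array([ 0.1, -0. ]), array([-0. ,  0.1])]
[0.4947 0.1685 0.0715] [array([-0.2,  0. ]), array([ 0.1, -0.2])]
```

View pics/crop0.png

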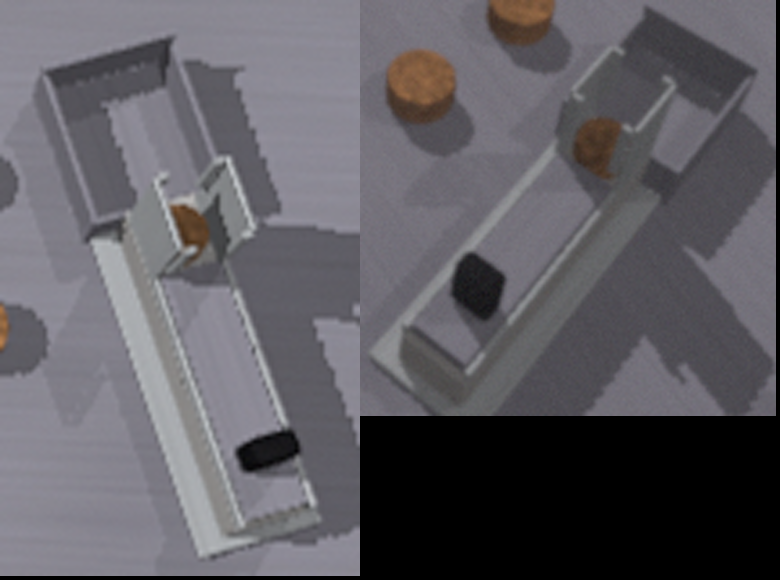

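Run:
```python
from h import *
g=np.array([.541,-.257])
T=lambda u,v:(335+u/3.6,115+v/3.6); S=lambda u,v:(300+(u-360)/2.6,220+v/2.6)
a=atz("top",T(42,75),.045);b=atz("top",T(173,40),.045)
c=atz("side",S(648,10),.045);d=atz("side",S(754,72),.045)
for p,q in((a,b),(c,d)):
    m=(p+q)/2;v=m[:2]-g;w=(p-q)[:2];print(p,q,"width",np.linalg.norm(w),"dist",np.linalg.norm(v),"yaw",np.degrees(np.arctan2(v[1],v[0])),"wallnormal",np.degrees(np.arctan2(-w[0],w[1])))
# slide rails: 
e=atz("top",T(243,530),.06);f=atz("top",T(310,508),.06)
p=atz("top",T(160,280),.06);v=(p-e);print(e,f,np.degrees(np.arctan2(v[1],v[0])))
p=atz("top",T(232,275),.06);v=(p-f);print(np.degrees(np.arctan2(v[1],v[0])))
from scipy.spatial.transform import Rotation as R
print(R.from_rotvec(observe()["ee_rot"]).as_matrix().round(3))
# all black pixels centroid
for n,(x0,y0,x1,y1) in dict(top=(395,225,425,255),side=(330,310,362,348)).items():
    im=cv2.imread(f"pics/{n}0.png")[y0:y1,x0:x1].max(2)<50
    y,x=np.nonzero(im);print(n,x.mean()+x0,y.mean()+y0,len(x))
```

```text
[ 0.76070052 -0.13709865  0.045     ] [ 0.78643251 -0.21384794  0.045     ] width 0.08094807106430728 dist 0.24644225644174292 yaw 19.318227791690177 wallnormal 18.534927594604294
[ 0.7626186 -0.1426251  0.045    ] [ 0.78731829 -0.21573588  0.045     ] width 0.07717032717875835 dist 0.24657069889177213 yaw 18.39747901988457 wallnormal 18.666984488404427
[ 0.49878518 -0.24724706  0.06      ] [ 0.51248626 -0.28353595  0.06      ] 17.980526038066976
17.5589818653717
[[ 0.252 -0.968 -0.001]
 [-0.968 -0.252  0.001]
 [-0.001  0.    -1.   ]]
top 409.109375 239.8125 128
side 344.8644578313253 329.8975903614458 332
```

The crop confirms A: its tray outer width measures 77–81 mm (82 specified), the grip is at z ≈ 0.072 (0.070 expected), and the cork is in the magazine. Yaw is about 18.5°. My plan is to shut the fingers, push the grip from behind, then release by lifting straight up.

```bash
cat > go.py <<'E'
import sys
from h import *
from scipy.spatial.transform import Rotation as R
yaw=np.radians(18.5);g=np.array([.541,-.257]);u=np.array([np.cos(yaw),np.sin(yaw)]);n=np.array([-u[1],u[0]])
o=observe();M=R.from_rotvec(o["ee_rot"]).as_matrix();p=o["position"]
v=p[:2]-g
print("t",o["clock"],"along",v@u,"side",v@n,"z",p[2],"F",o["force"].round(1),"w",o["width"])
D=np.column_stack([-np.r_[n,0],-np.r_[u,0],[0,0,-1]])
print("rot",(R.from_matrix(M.T@D).as_rotvec()/.5).round(3))
if len(sys.argv)>1:
    al,z=map(float,sys.argv[1:]);t=np.r_[g+al*u,z];print("shift",(M.T@(t-p)/.15).round(3))
E
python3 go.py -.05 .2
```

```text
t 0.1 along -0.47407163513145584 side -0.20770045183950464 z 0.22599859942213596 F [ 0.3 -0.7 -0. ] w 1.0001711488184923
rot [ 0.     0.003 -0.136]
shift [-1.574 -2.726  0.175]
```

Emit:
{"op": "play_rows", "data": {
  "rows": [
    [-0.155, -0.27, 0, 0, 0, -0.136, 1],
    [-0.155, -0.27, 0, 0, 0, 0, 1],
    [-0.155, -0.27, 0, 0, 0, 0, 1],
    [-0.155, -0.27, 0, 0, 0, 0, 1],
    [-0.155, -0.27, 0, 0, 0, 0, 1]
  ],
  "force": 10
}}

```text
clock: 0.6
position: [0.3121, -0.4318, 0.2229]
ee_rot: [2.537, -1.849, -0.009]
force: [0.9, -0.2, -0.7]
width: 0.616
```

```bash
python3 go.py -.05 .2
```

```text
t 0.6 along -0.27253466169301493 side -0.09315656298597975 z 0.22294932286077065 F [ 0.9 -0.2 -0.7] w 0.6160153762294506
rot [ 0.01   0.006 -0.024]
shift [-0.638 -1.477  0.147]
```

Emit:
{"op": "play_rows", "data": {
  "rows": [
    [-0.13, -0.3, 0.03, 0.01, 0, -0.024, 1],
    [-0.13, -0.3, 0.03, 0, 0, 0, 1],
    [-0.13, -0.3, 0.03, 0, 0, 0, 1],
    [-0.13, -0.3, 0.03, 0, 0, 0, 1],
    [-0.1, -0.2, 0.03, 0, 0, 0, 1]
  ]
}}

```text
clock: 1.1
position: [0.4853, -0.2704, 0.2001]
ee_rot: [-2.549, 1.832, 0.004]
force: [1.0, -0.8, 0.2]
width: 0.18
```

```bash
python3 go.py -.05 .14
```

```text
t 1.1 along -0.05707225656469909 side 0.0049632221280462 z 0.20009994072792947 F [ 1.  -0.8  0.2] w 0.18043351034950164
rot [-0.001  0.007  0.004]
shift [ 0.035 -0.047  0.401]
```

Emit:
{"op": "play_rows", "data": {
  "rows": [
    [0.03, -0.03, 0.2, 0, 0.007, 0.004, 1],
    [0, 0, 0.2, 0, 0, 0, 1],
    [0, 0, 0, 0, 0, 0, 1],
    [0, 0, 0, 0, 0, 0, 1]
  ]
}}

```text
clock: 1.5
position: [0.4963, -0.2654, 0.1381]
ee_rot: [-2.557, 1.819, 0.001]
force: [0.9, 0.1, 1.1]
width: -0.001
```

```bash
python3 go.py -.045 .07; python3 -c "
import cv2
from cell import *
import numpy as np
cv2.imwrite('pics/s1.png',np.hstack([cv2.resize(get_image('side')[180:400,260:480],(400,400)),cv2.resize(get_image('top')[110:290,310:490],(400,400))]))"
```

```text
t 1.5 along -0.04504500824100569 side 0.006164294080024063 z 0.13813976001346556 F [0.9 0.1 1.1] w -0.0006982235022901053
rot [-0.006  0.005  0.023]
shift [0.042 0.001 0.454]
```

View pics/s1.png

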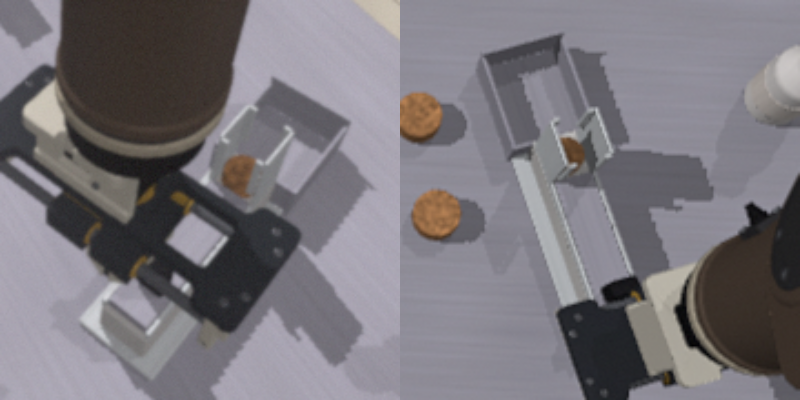

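The picture shows the shut gripper behind the black grip, at right-panel pixel (622,290). The magazine and tray are clear ahead, with the cork still at (572,152). Next is the descent.

Emit:
{"op": "play_rows", "data": {
  "rows": [
    [0.04, 0.03, 0.2, 0, 0, 0.023, 1],
    [0, 0, 0.2, 0, 0, 0, 1],
    [0, 0, 0.04, 0, 0, 0, 1],
    [0, 0, 0, 0, 0, 0, 1]
  ]
}}

```text
clock: 2.0
position: [0.4972, -0.2772, 0.0779]
ee_rot: [-2.541, 1.839, -0.018]
force: [-0.6, 0.7, -0.3]
width: 0.004
```

```bash
python3 go.py -.02 .07
```

```text
t 2.0 along -0.047964351180326825 side -0.00520081109173836 z 0.07786551387766705 F [-0.6  0.7 -0.3] w 0.0038049157245504056
rot [-0.021 -0.013 -0.01 ]
shift [-0.036 -0.186  0.054]
```

Emit:
{"op": "play_rows", "data": {
  "rows": [
    [-0.03, 0, 0.06, -0.02, -0.013, -0.01, 1],
    [0, 0, 0, 0, 0, 0, 1],
    [0, -0.06, 0, 0, 0, 0, 1],
    [0, -0.06, 0, 0, 0, 0, 1]
  ]
}}

```text
clock: 2.4
position: [0.5151, -0.2683, 0.0728]
ee_rot: [-2.548, 1.837, -0.007]
force: [-0.2, 0.3, 0.3]
width: 0.006
```

```bash
python3 go.py -.01 .07
```

```text
t 2.4 along -0.028125098551025136 side -0.0024665451113563947 z 0.07275600225360689 F [-0.2  0.3  0.3] w 0.00637050209100727
rot [-0.006 -0.006 -0.003]
shift [-0.017 -0.121  0.019]
```

Emit:
{"op": "play_rows", "data": {
  "rows": [
    [-0.01, -0.06, 0.015, 0, 0, 0, 1],
    [0, -0.07, 0, 0, 0, 0, 1],
    [0, 0, 0, 0, 0, 0, 1]
  ]
}}

```text
clock: 2.7
position: [0.5342, -0.2602, 0.0708]
ee_rot: [2.547, -1.835, 0.004]
force: [-5.1, -1.8, 3.0]
width: 0.005
```

```bash
python3 go.py .035 .07
```

```text
t 2.7 along -0.007447220310642921 side -0.000851583130401824 z 0.07076892177678991 F [-5.1 -1.8  3. ] w 0.004793314304346497
rot [ 0.    -0.006 -0.002]
shift [-0.006 -0.283  0.005]
```

Emit:
{"op": "play_rows", "data": {
  "rows": [
    [0, -0.1, 0, 0, 0, 0, 1],
    [0, -0.1, 0, 0, 0, 0, 1],
    [0, -0.08, 0, 0, 0, 0, 1],
    [0, 0, 0, 0, 0, 0, 1]
  ]
}}

```text
clock: 3.1
position: [0.565, -0.2501, 0.0691]
ee_rot: [2.532, -1.834, -0.018]
force: [-7.7, -2.4, 6.0]
width: 0.004
```

```bash
python3 go.py .038 .07
```

```text
t 3.1 along 0.02494230075093924 side -0.001084872642814681 z 0.06913715000003379 F [-7.7 -2.4  6. ] w 0.004496847643723818
rot [ 0.038  0.001 -0.011]
shift [-0.008 -0.087 -0.007]
```

Emit:
{"op": "play_rows", "data": {
  "rows": [
    [0, -0.09, 0, 0.04, 0, -0.01, 1],
    [0, -0.06, 0, 0, 0, 0, 1],
    [0, 0, 0, 0, 0, 0, 1]
  ]
}}

```text
clock: 3.4
position: [0.574, -0.2474, 0.0672]
ee_rot: [2.532, -1.834, -0.027]
force: [-8.9, -2.3, 7.0]
width: 0.009
```

```bash
python3 go.py .04 .07
```

```text
t 3.4 along 0.034341300934363224 side -0.0013906308506772137 z 0.06722685979121598 F [-8.9 -2.3  7. ] w 0.008683745976421303
rot [ 0.044  0.011 -0.012]
shift [-0.01  -0.037 -0.019]
```

Emit:
{"op": "play_rows", "data": {
  "rows": [
    [0, -0.1, -0.02, 0.05, 0.01, -0.01, 1],
    [0, -0.07, 0, 0.02, 0, 0, 1],
    [0, -0.05, 0, 0, 0, 0, 1]
  ]
}}

```text
clock: 3.7
position: [0.5765, -0.2473, 0.0645]
ee_rot: [2.518, -1.838, -0.049]
force: [-18.5, -2.2, 12.3]
width: 0.006
```

```bash
python3 go.py .04 .07; python3 -c "
import cv2
from cell import *
import numpy as np
cv2.imwrite('pics/s2.png',np.hstack([cv2.resize(get_image('side')[180:400,260:480],(400,400)),cv2.resize(get_image('top')[110:290,310:490],(400,400))]))";python3 go.py
```

```text
t 3.7 along 0.03677649226739007 side -0.0020619960388601516 z 0.06452955626200693 F [-18.5  -2.2  12.3] w 0.00557787895788324
rot [ 0.075  0.024 -0.026]
shift [-0.014 -0.02  -0.037]
t 3.8 along 0.03685257987741567 side -0.0021263444051395635 z 0.06441624304527382 F [-24.1  -5.3  15.7] w 0.006022249469330523
rot [ 0.076  0.023 -0.025]
```

View pics/s2.png

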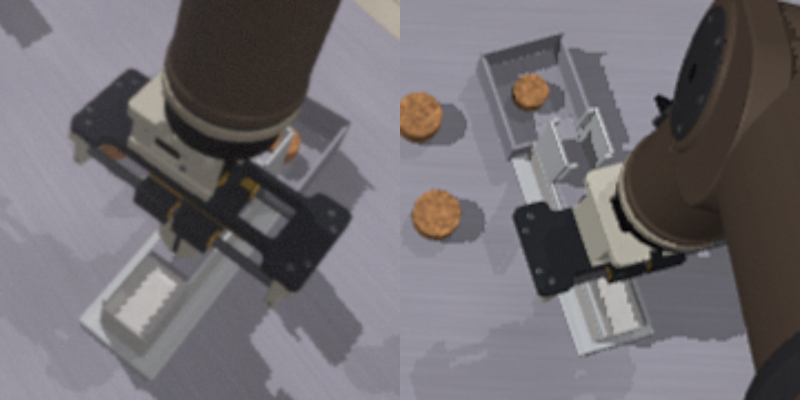

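The force jumped to 24 N at 55 mm of travel, so the slide is at its stop. The cork lies in the tray at right-panel pixel (530,92). I'll release by lifting fast, straight up.

Emit:
{"op": "play_rows", "data": {
  "rows": [
    [0, 0, -0.33, 0, 0, 0, 1],
    [0, 0, -0.33, 0, 0, 0, 1],
    [0, 0, -0.33, 0, 0, 0, 1],
    [0, 0, 0, 0, 0, 0, 1]
  ]
}}

```text
clock: 4.2
position: [0.5794, -0.2474, 0.2147]
ee_rot: [2.513, -1.837, -0.064]
force: [-0.3, -0.9, 0.3]
width: 0.002
```

```bash
python3 go.py; python3 -c "
import cv2
from cell import *
import numpy as np
cv2.imwrite('pics/s3.png',np.hstack([cv2.resize(get_image('side')[180:400,260:480],(400,400)),cv2.resize(get_image('top')[110:290,310:490],(400,400))]))"
```

```text
t 4.2 along 0.03947403467934649 side -0.0030428325324912157 z 0.21467294218450517 F [-0.3 -0.9  0.3] w 0.001910518686767896
rot [ 0.094  0.034 -0.029]
```

View pics/s3.png

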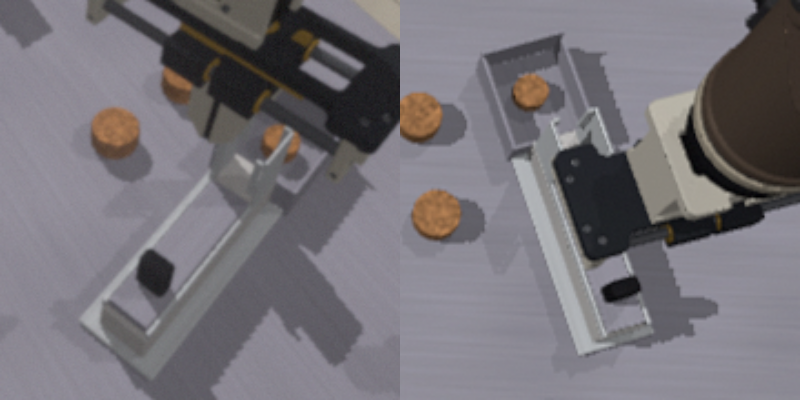

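The grip is back at its home pixel (622,290), same as before the push. The cork is in the tray at (530,92) and the gripper is free above. I'll check both numerically before signing off.

Run:
```python
from h import *
yaw=np.radians(18.5);u=np.array([np.cos(yaw),np.sin(yaw)]);n=np.array([-u[1],u[0]]);g=np.array([.541,-.257])
p=atz("top",(310+130*.45,110+92*.45),.022)
v=p[:2]-g-.204*u;print("cork in tray x,y",v@u,v@n)
im=get_image("top")[225:255,395:425].max(2)<50;y,x=np.nonzero(im);print("grip px",x.mean()+395,y.mean()+225,len(x))
print(observe()["force"],observe()["dq"].round(3))
```

```text
cork in tray x,y 0.0035103698074188563 0.0036493165764604884
grip px 407.49342105263156 237.5921052631579 152
[-0.87188331  0.15352692 -0.43981926] [ 0.001  0.022  0.001  0.029  0.001 -0.002  0.   ]
```

The grip centroid moved 2 px but the dark area also grew, so arm shadow may be mixed in. I'll check that before signing off.

Run:
```python
from h import *
a=cv2.imread("pics/top0.png");b=get_image("top")
for im in(a,b):
    k=(im[225:255,395:425].max(2)<50).astype(np.uint8)
    r,l,s,c=cv2.connectedComponentsWithStats(k);print(s[1:].tolist(),(c[1:]+[395,225]).round(1).tolist())
A=a[215:275,375:435];B=b[215:275,375:435]
cv2.imwrite("pics/cmp.png",cv2.resize(np.hstack([A,B]),(800,400),interpolation=cv2.INTER_NEAREST))
```

```text
[[6, 10, 17, 11, 128]] [[409.1, 239.8]]
[[0, 0, 14, 4, 34], [6, 10, 17, 11, 128]] [[399.5, 226.0], [409.1, 239.8]]
```

View pics/cmp.png

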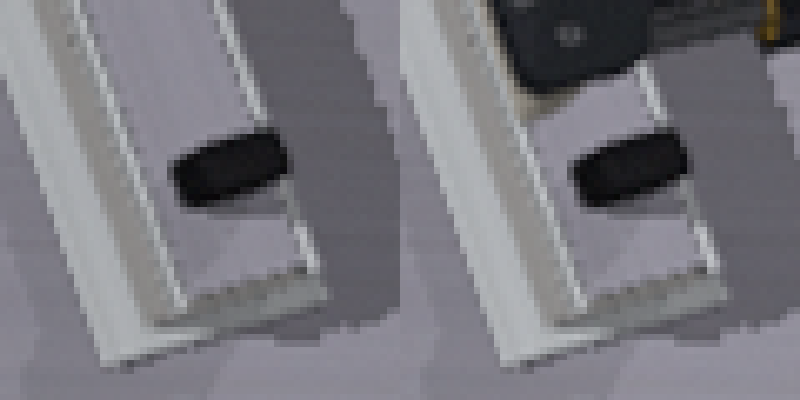

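The grip itself is exactly where it started (409.1, 239.8), with the same 128 px area. The extra dark pixels are the gripper's edge.

```bash
python3 -c "
from cell import *
print(sign_off())"
```

```text
the job is handed in; nothing more can be done
None
```

The large cork is out of the wider dispenser and lying in its catch tray, the slide is back home, and the job is handed in. No verdict was reported.

- **What I did:** With shut fingers I pushed the grip from behind. At about 55 mm of travel the force rose from about 9 N to 24 N, which marks the stop. I then lifted straight up, and the spring ran the slide home.
- **Slide and cork:** The grip is back at exactly its starting pixel (409.1, 239.8 in the top view). The cork is about 4 mm from the tray centre in both x and y, taking its height as that of a cork lying flat in the tray.
- **Robot:** The tool was about 0.21 m above the bench with about 1 N of sensor noise, touching nothing. I never moved the arm near the narrower dispenser.
- **Disagreements:** One early check put the grip 2 px off. That was the gripper's edge in the same window, and separating the dark areas cleared it up. The tool also tilted by about 2–3° under the push, with no effect on the result.
- **Not checked directly:** I have no direct reading that the slide ran back untouched. I infer it from the fast lift and the slide being home afterwards.

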